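Clip stone cards to the grading easel and tune its light

TASK

Set up for colour grading: stand every stone card from the desk on the easel's base, centred and flat against an upright tongue of its own with the stone facing forward, away from the tongue, and fix each with a spring clip from the rail, squeezed open and let close over the card and the tongue together. Tune the light controller by first turning the outer coarse knob until the pointer rests within the grey approach zone just short of the hairline, then the inner fine knob until the hairline has crept right up to the pointer. Leave the jars and the loupe where they are.

Things in the scene. Friction and masses are not known exactly. Their poses are not given: they have to be found in the camera images.
- card1_mid (a point): Centre of the upright plate of a stone card: white plastic, 6 mm thick (x), 44 mm wide (y), 60 mm tall (z); 30 mm above the card's underside; z up. Its foot, 6 mm thick, reaches 40 mm to the front (-x) from the plate's back face; a stone in a black disc is on the front face. Cards are alike. Pick it up by its two side edges. None when absent.
- card1: The same card, 60 g, stable on its foot; origin on its underside, under the centre of the upright plate. None when absent.
- clip1_pivot (a point): Steel spring clip (all alike) astride the rail's blade, jaws down, handles up: the axis of its 12 mm barrel (26 mm long, along y). Handles and jaws spread along x. Two handles, 20 mm wide, rise to rolled ends (radius 4 mm), 34 mm above the pivot, 48 mm apart over their outsides when closed. Squeezing them together along x opens the jaws; let go, it closes.
- clip1: The same clip, 55 g, same origin and axes. Squeezed to its stop the handle ends are 26 mm over their outsides and 38 mm above the pivot, the jaws gape 20 mm. Spring at the handles: 4 N closed, 7.5 N at the stop; 20 to 30 N holds it firmly at the stop. Jaw lips: 28 mm below the pivot, 22 mm wide (y), 4 mm apart when closed; the barrel limits the bite to 22 mm.
- bay1 (a point): Where the centre of a card's plate belongs, on the easel against this tongue (24 mm wide in y, 4 mm thick in x). The tongue's front face is 3 mm beyond this point in +x, its top 30 mm above it, level with a card's top. The base plate on which cards stand is 30 mm below. x points to the easel's back. Plate and tongue together are 10 mm thick, their middle 2 mm beyond this point in +x.
- card2_mid (a point): Centre of the upright plate of a stone card: white plastic, 6 mm thick (x), 44 mm wide (y), 60 mm tall (z); 30 mm above the card's underside; z up. Its foot, 6 mm thick, reaches 40 mm to the front (-x) from the plate's back face; a stone in a black disc is on the front face. Cards are alike. Pick it up by its two side edges. None when absent.
- card2: The same card, 60 g, stable on its foot; origin on its underside, under the centre of the upright plate. None when absent.
- clip2_pivot (a point): Steel spring clip (all alike) astride the rail's blade, jaws down, handles up: the axis of its 12 mm barrel (26 mm long, along y). Handles and jaws spread along x. Two handles, 20 mm wide, rise to rolled ends (radius 4 mm), 34 mm above the pivot, 48 mm apart over their outsides when closed. Squeezing them together along x opens the jaws; let go, it closes.
- clip2: The same clip, 55 g, same origin and axes. Squeezed to its stop the handle ends are 26 mm over their outsides and 38 mm above the pivot, the jaws gape 20 mm. Spring at the handles: 4 N closed, 7.5 N at the stop; 20 to 30 N holds it firmly at the stop. Jaw lips: 28 mm below the pivot, 22 mm wide (y), 4 mm apart when closed; the barrel limits the bite to 22 mm.
- bay2 (a point): Where the centre of a card's plate belongs, on the easel against this tongue (24 mm wide in y, 4 mm thick in x). The tongue's front face is 3 mm beyond this point in +x, its top 30 mm above it, level with a card's top. The base plate on which cards stand is 30 mm below. x points to the easel's back. Plate and tongue together are 10 mm thick, their middle 2 mm beyond this point in +x.
- card3_mid (a point): Centre of the upright plate of a stone card: white plastic, 6 mm thick (x), 44 mm wide (y), 60 mm tall (z); 30 mm above the card's underside; z up. Its foot, 6 mm thick, reaches 40 mm to the front (-x) from the plate's back face; a stone in a black disc is on the front face. Cards are alike. Pick it up by its two side edges. None when absent.
- card3: The same card, 60 g, stable on its foot; origin on its underside, under the centre of the upright plate. None when absent.
- clip3_pivot (a point): Steel spring clip (all alike) astride the rail's blade, jaws down, handles up: the axis of its 12 mm barrel (26 mm long, along y). Handles and jaws spread along x. Two handles, 20 mm wide, rise to rolled ends (radius 4 mm), 34 mm above the pivot, 48 mm apart over their outsides when closed. Squeezing them together along x opens the jaws; let go, it closes.
- clip3: The same clip, 55 g, same origin and axes. Squeezed to its stop the handle ends are 26 mm over their outsides and 38 mm above the pivot, the jaws gape 20 mm. Spring at the handles: 4 N closed, 7.5 N at the stop; 20 to 30 N holds it firmly at the stop. Jaw lips: 28 mm below the pivot, 22 mm wide (y), 4 mm apart when closed; the barrel limits the bite to 22 mm.
- bay3 (a point): Where the centre of a card's plate belongs, on the easel against this tongue (24 mm wide in y, 4 mm thick in x). The tongue's front face is 3 mm beyond this point in +x, its top 30 mm above it, level with a card's top. The base plate on which cards stand is 30 mm below. x points to the easel's back. Plate and tongue together are 10 mm thick, their middle 2 mm beyond this point in +x.
- easel: The grading easel, fixed: an aluminium base plate 300 mm long (y), 8 mm high, reaching 62 mm to the front (-x) of the bay points, with three upright tongues 110 mm apart. Origin on its underside, under the middle bay point (bay2; bay1 at +y).
- rail_top (a point): Middle of the top edge (56 mm above the desk) of the clip rail's upright blade, 3 mm thick (x), 140 mm long (y), fixed. The clips sit on it 45 mm apart, each pivot 6 mm above the edge.
- knob_axis (a point): On the vertical axis of the light controller's coaxial knobs, on top of its grey housing (30 mm above the desk, 112 mm square, fixed), in the middle of a white dial. Outer (coarse) knob: black, 52 mm diameter, from 2 to 24 mm above this point. Inner (fine) knob: aluminium, 26 mm diameter, from 24.5 to 52.5 mm above this point.
- coarse_knob (a joint): Angle of the outer knob, rad, 0 to 4.0, grows clockwise seen from above; it carries the pointer round with it, clockwise. Stays where left (0.05 N m).
- fine_knob (a joint): Angle of the inner knob, rad, 0 to 4.0, grows clockwise seen from above; geared down, each radian clockwise creeps the hairline and its zone 0.125 rad (5 mm at 40 mm radius) anticlockwise, towards the pointer. Does not drag the outer knob. Stays where left (0.03 N m).
- pointer_tip (a point): The end of the thin black pointer that lies on the dial, fixed to the outer knob, 40 mm from the knob axis. It starts on the left of the dial, 1.2 to 1.9 rad short (anticlockwise) of the hairline.
- hairline (a point): The thin dark radial cursor line on the dial, at 40 mm from the knob axis; x points outwards, y anticlockwise, to where the pointer comes from. Moved by the inner knob only. The grey approach zone painted on the dial runs along with it, from 5 to 13 mm (0.125 to 0.325 rad) short of the line on its +y side. 2 mm above the housing.
- stone_jar_3: Bystander: glass jar with a black cap, 39 mm wide, 43 mm tall, behind the easel; origin at its underside.
- loupe: Bystander: folded loupe, 27 x 44 x 14 mm, lying on the desk; origin at its underside.
Mind the look-alikes: they are no part of the job. What is shaped like the clip1 but red is not meant.

How it is judged:
On the way, in this order (a step that is already met when the one before it is completed fails the run):
1. the pointer rests in the approach zone, 5 to 13 mm short of the hairline (y of pointer_tip in the frame of hairline between 0.0045 and 0.0135 m), for 0.3 s.
2. the fine knob has brought the hairline to the pointer (within 1.8 mm) (y of pointer_tip in the frame of hairline between -0.0018 and 0.0018 m and value of joint fine_knob above 0.5 rad), for 0.2 s.
At the end, for the whole second after the job is handed in: Every card stands upright, its centre within 10 mm of a bay point, square within 0.15 rad, at rest, a clip pressing on it and on the easel with over 1 N each; the pointer is within 1.8 mm of the hairline and the fine knob is beyond 0.5 rad (all of step 2 and ((distance between card1_mid and bay1 below 0.01 m and angle between the x axis of card1_mid and the x axis of bay1, either way round below 0.15 rad) or (distance between card1_mid and bay2 below 0.01 m and angle between the x axis of card1_mid and the x axis of bay2, either way round below 0.15 rad) or (distance between card1_mid and bay3 below 0.01 m and angle between the x axis of card1_mid and the x axis of bay3, either way round below 0.15 rad)) and ((contact force between clip1 and card1 above 1 N and contact force between clip1 and easel above 1 N) or (contact force between clip2 and card1 above 1 N and contact force between clip2 and easel above 1 N) or (contact force between clip3 and card1 above 1 N and contact force between clip3 and easel above 1 N)) and angle between each of card1_mid, card2_mid, card3_mid's own z axis and vertical below 0.12 rad and linear speed of each of card1, card2, card3 below 0.02 m/s and ((distance between card2_mid and bay1 below 0.01 m and angle between the x axis of card2_mid and the x axis of bay1, either way round below 0.15 rad) or (distance between card2_mid and bay2 below 0.01 m and angle between the x axis of card2_mid and the x axis of bay2, either way round below 0.15 rad) or (distance between card2_mid and bay3 below 0.01 m and angle between the x axis of card2_mid and the x axis of bay3, either way round below 0.15 rad)) and ((contact force between clip1 and card2 above 1 N and contact force between clip1 and easel above 1 N) or (contact force between clip2 and card2 above 1 N and contact force between clip2 and easel above 1 N) or (contact force between clip3 and card2 above 1 N and contact force between clip3 and easel above 1 N)) and ((distance between card3_mid and bay1 below 0.01 m and angle between the x axis of card3_mid and the x axis of bay1, either way round below 0.15 rad) or (distance between card3_mid and bay2 below 0.01 m and angle between the x axis of card3_mid and the x axis of bay2, either way round below 0.15 rad) or (distance between card3_mid and bay3 below 0.01 m and angle between the x axis of card3_mid and the x axis of bay3, either way round below 0.15 rad)) and ((contact force between clip1 and card3 above 1 N and contact force between clip1 and easel above 1 N) or (contact force between clip2 and card3 above 1 N and contact force between clip2 and easel above 1 N) or (contact force between clip3 and card3 above 1 N and contact force between clip3 and easel above 1 N))); the robot touches nothing.
It fails at once if the loose jar or the loupe is moved more than 3 cm (distance of any of stone_jar_3, loupe from where it was at the start of the episode above 0.03 m).
Of card1, card2, card3 only 2 to 3 are there at a start; the rules pass over those that are not, and their reading is None.
At some moment in a run one of card1, card2, card3 may be knocked a few centimetres aside while the robot is not near it.
It also fails if it takes over 210 s, if anything falls off the work surface, if the arm or the gripper's body presses on something with over 40 N, if the wrist force passes 120 N, or if a joint passes its speed limit or range.

ROBOT

A 7-joint arm with a two-finger parallel gripper is mounted at the origin on a cart in front of the work surface, level with it; the furniture and walls round the work are solid. World frame = base frame: x ahead of the robot, y to its left, z up, the work surface at z = 0. Lengths are in m, angles in rad, forces in N, time in s.
With the tool pointing down it reaches from about 0.425 to 0.925 m from the base axis. Payload 6.8 kg.
Tool frame: the origin (TCP) lies at the very end of the fingers, on their centre line; the grasp point (between the pads) lies bot.grip_point_offset behind it (bot.grip_point_offset is the distance from the TCP to the grasp point, in m); z points along the fingers, y is the line along which they close (so a half turn about z gives the same grasp; the last joint's range is limited). The gripper opens to 85 mm and grips with 20 to 120 N. Pads are 22 mm wide; open, the fingers measure 114 mm over their backs; the gripper's body (76 mm by 85 mm) begins 54 mm behind the grasp point. The pads swing forward as they close: fully open they stand 13 mm farther back than shut.
Start: joints at [1.083, 0.477, 0.022, 1.555, -0.011, 1.109, -0.083], TCP at [0.25, -0.627, 0.231] pointing down, gripper open.
Joint ranges: [-2.96, 2.96], [-0.34, 2.1], [-1.41, 1.46], [0.24, 2.44], [-1.37, 4.51], [0.17, 1.92], [-2.96, 2.96]. Speed limits (rad/s): [2.39, 2.39, 3.14, 3.14, 3.14, 3.14, 3.14].

INTERFACE

Orientations are given as a unit quaternion [w, x, y, z].
In Python, from station import bot, imaging gives the robot as it stands. The module is installed in compiled form; this text tells all that it offers.
- The arm moves only by the tool carry_out, never from a script. Its argument "targets" is one flat list of numbers, 5 for each row, row after row: the closure in counts, from 0 (fully open) to 255 (shut), then the shift along the world's x, y, z in mm, then the turn about the world's z in degrees. A call has 1 to 20 rows; each row shifts and turns the commanded pose from where the row before left it; what a row does not reach is not made up. A row lasts 1/10 s, in which the tool goes at most 50 mm and 8.59 degrees, less where a joint would pass 70% of its speed; a pose out of reach is approached as far as the arm can. A call is refused whole if a number of a shift passes 50 or a number of a turn 8.59, either way. A call with a gripper value outside its range is refused whole. The fingers move at their own pace and stop on an object; "newtons" is the grip in N (left out, the last holds). Time passes only in rows, so rows that do not move let the fingers close. It gives the time, the measured TCP pose, the force, the opening and the grip force at its end, in the units of the state.
- bot.get_obs(): the state, without advancing time (a new reading comes with each control period).
- imaging.read_camera(name): name is "side" or "top"; returns a dict with "frame" (400x640x3 uint8, red, green, blue), "fov_y" (degrees; the focal length in pixels is half the picture's height over the tangent of half this angle, whatever the lens; pixels are square), "cx", "cy" (the principal point, pixels), "pose" (4x4, takes a point from camera to world coordinates). Camera axes: x right, y up, looking along -z (the intrinsics and any distortion apply to the point x, -y, -z); pixel columns grow to the right and rows downward; lengths in m; the calibration is good to about 2 mm. A picture is of the moment at which its call begins. There is no depth.
- bot.hand_in(): hands the job in; it is judged then, once.
The state is a dict: "t": time; "q": joint angles; "joint_vel": joint speeds; "joint_torque": joint torques, N m; "eef_pos": TCP position; "tool_rot": TCP orientation; "contact_force": force on the tool from outside, world axes, zero at the start; "torque": the same for the moment, N m; "gripper_width": opening from 0.0 (shut) to 1.0 (fully open); "grasp_force": force on a finger pad.
Only numpy, scipy, OpenCV 4.12 (cv2) and the standard library are available. Lean on these libraries where they do the work, as an engineer would, in place of code of your own. Each camera call takes 0.05 s, during which the arm holds its last target. There are 200 camera calls.

## Working session

There is one attempt and no reset: what is moved stays moved. The work goes in short steps, Python scripts to look and compute and a tool call to move; the robot and the scene stay as the last step left them, time stands still between calls to the robot, and variables do not carry over. Pictures are saved under pics/ and viewed, at most 14 in all, crops included, and the job is handed in when it is done.

Besides the shell and the picture viewer there is one more tool, called after "Request:" by a JSON object that holds its "name" and its "arguments". carry_out: Moves the arm, as the interface text tells. Its arguments: {"type":"object","properties":{"targets":{"type":"array","items":{"type":"number"}},"newtons":{"type":"number"}},"required":["targets"]}

```bash
mkdir -p pics; cat > h.py <<'E'
import numpy as np, cv2
from station import bot, imaging
def snap(n,f=None):
    d=imaging.read_camera(n); 
    if f: cv2.imwrite('pics/'+f,cv2.cvtColor(d['frame'],cv2.COLOR_RGB2BGR))
    return d
def K(d): return 200/np.tan(np.radians(d['fov_y'])/2)
def ray(d,u,v):
    f=K(d); r=np.array([(u-d['cx'])/f,-(v-d['cy'])/f,-1]); P=np.array(d['pose'])
    return P[:3,3],P[:3,:3]@r
def at_z(d,u,v,z):
    o,r=ray(d,u,v); return o+r*(z-o[2])/r[2]
def proj(d,p):
    P=np.array(d['pose']); c=P[:3,:3].T@(np.array(p)-P[:3,3]); f=K(d)
    return np.array([d['cx']+f*c[0]/-c[2], d['cy']-f*c[1]/-c[2]])
E
python3 - <<'E'
from h import *
for n in ('side','top'):
    d=snap(n,n+'0.png'); print(n,{k:v for k,v in d.items() if k!='frame'})
print(bot.get_obs(),bot.grip_point_offset)
E
```

```text
side {'fov_y': 54.41560254140754, 'cx': 316.65062582587586, 'cy': 203.89474522258254, 'pose': array([[-0.99251138,  0.06303711, -0.10463024,  0.45526479],
       [-0.12201279, -0.47069036,  0.87382119,  0.95687436],
       [ 0.00583472,  0.8800437 ,  0.47485687,  0.47742506],
       [ 0.        ,  0.        ,  0.        ,  1.        ]])}
top {'fov_y': 46.480434724920414, 'cx': 330.2435342393543, 'cy': 195.7439729393421, 'pose': array([[-1.62001387e-02,  9.87938710e-01, -1.53995654e-01,
         3.78562631e-01],
       [-9.99868730e-01, -1.59635541e-02,  2.77279965e-03,
         2.17632143e-01],
       [ 2.81038157e-04,  1.54020359e-01,  9.88067634e-01,
         1.12007957e+00],
       [ 0.00000000e+00,  0.00000000e+00,  0.00000000e+00,
         1.00000000e+00]])}
{'t': 0.1, 'q': array([ 1.08288729,  0.47771504,  0.02231942,  1.55628774, -0.0114661 ,
        1.10930149, -0.08310412]), 'joint_vel': array([ 0.00050817, -0.00067381,  0.00228552, -0.00200146,  0.00097389,
        0.00014077, -0.00059669]), 'joint_torque': array([ 3.55547956e-03, -5.97758853e+01,  1.61294281e+00, -2.81954759e+01,
        1.26905070e-02,  5.05031276e-03,  3.21856044e-05]), 'eef_pos': array([ 0.25006289, -0.62643263,  0.23045148]), 'tool_rot': array([-7.62184146e-04,  9.82017016e-01,  1.88790766e-01, -2.14597563e-04]), 'contact_force': array([-0.80800516,  0.41250277, -0.63017853]), 'torque': array([ 0.04124979,  0.02765406, -0.00158444]), 'grasp_force': 0.0, 'gripper_width': 1.000659531433502} 0.0187
```

View pics/side0.png

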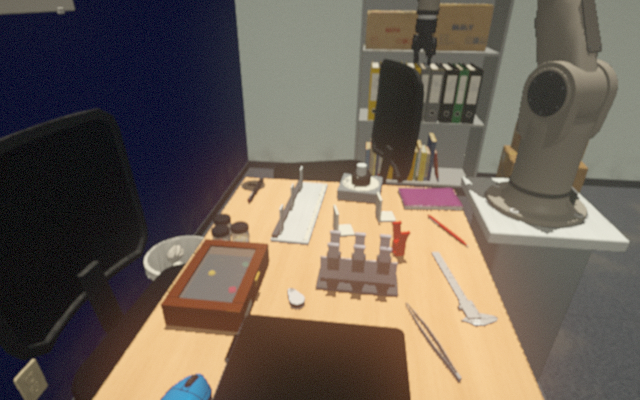

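View pics/top0.png

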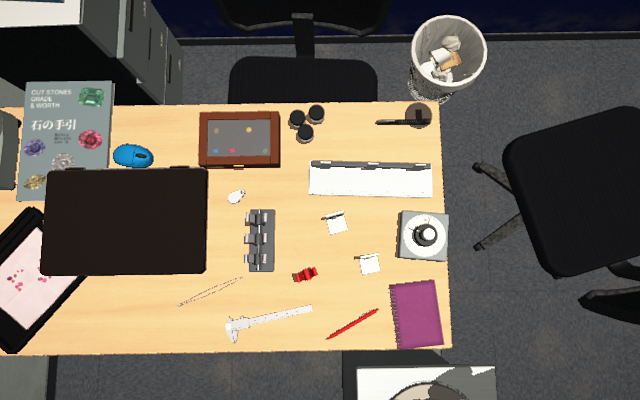

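The top view shows the easel at (370,180), the knobs at (424,236) and the rail at (260,240). Two white cards stand at (336,222) and (369,263). The red clip at (305,274) is lying on the desk and is a decoy. The steel clips on the rail at about (257,222/240/258) fit the description. I'll enlarge this area to confirm.

```bash
python3 - <<'E'
from h import *
im=cv2.imread('pics/top0.png')[150:295,235:455]
cv2.imwrite('pics/c1.png',cv2.resize(im,(792,522),interpolation=cv2.INTER_CUBIC))
im=cv2.imread('pics/side0.png')[155:300,230:430]
cv2.imwrite('pics/c2.png',cv2.resize(im,(800,580),interpolation=cv2.INTER_CUBIC))
E
```

```text
(no output)
```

View pics/c1.png

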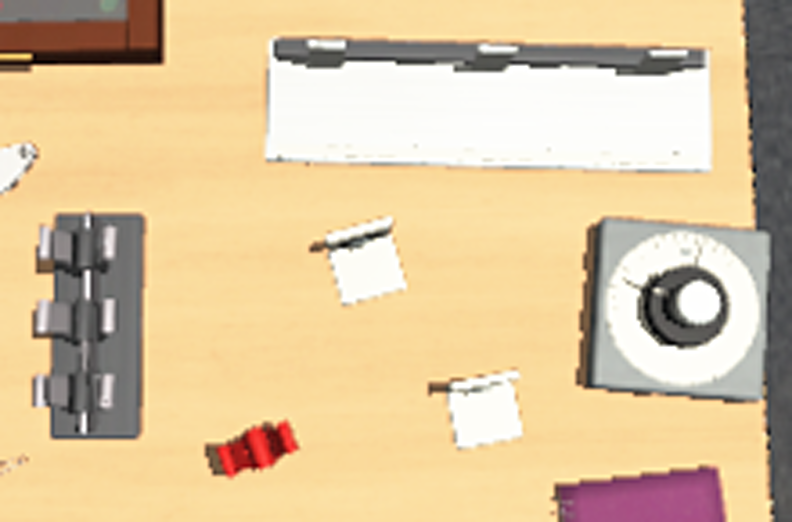

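View pics/c2.png

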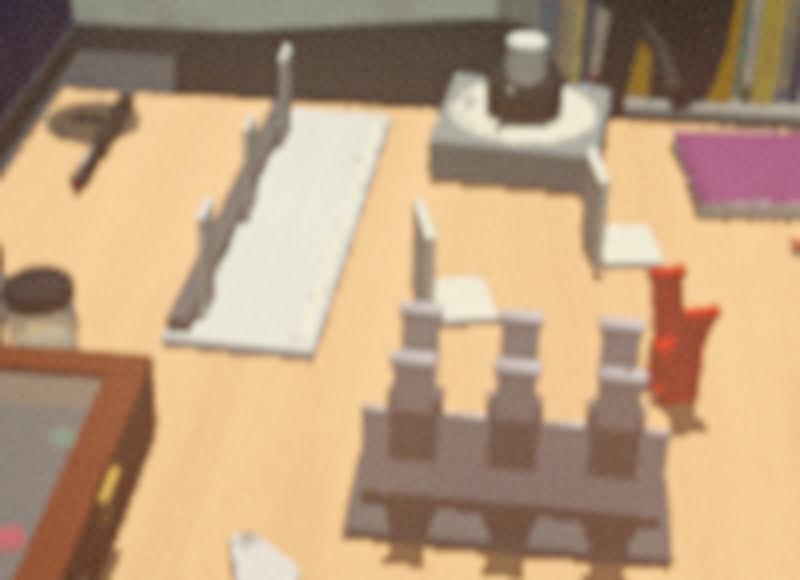

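The crops show two stone cards. The first plate top runs from crop (328,243) to (393,222), the second from (452,384) to (518,374). The three steel clips sit on the grey rail. The red one at crop (255,450) differs in colour, so it is not meant. The tongues are at (326,46), (497,52) and (667,57). Next I compute positions.

```bash
python3 - <<'E'
from h import *
d=snap('top');s=snap('side')
C=lambda x,y:(235+x/3.6,150+y/3.6)
pts=dict(c1a=(328,243,.06),c1b=(393,222,.06),c1f1=(345,304,.006),c1f2=(406,288,.006),c2a=(452,384,.06),c2b=(518,374,.06),c2f1=(458,447,.006),c2f2=(522,436,.006),
t1=(326,46,.068),t2=(497,52,.068),t3=(667,57,.068),ebL=(266,159,.008),ebR=(711,170,.008),rA=(87,215,.056),rB=(84,432,.056),rc1=(145,215,0.005),rc2=(141,437,.005),
k=(698,300,.0825),hl=(697,250,.032),pt=(628,286,.032),hA1=(44,247,.096),hA2=(109,244,.096),hB1=(41,317,.096),hB2=(108,317,.096),hC1=(40,391,.096),hC2=(106,391,.096))
for n,(x,y,z) in pts.items():
    w=at_z(d,*C(x,y),z); q=proj(s,w); print(n,w.round(4),'side',q.round(1),'crop2',((q-[230,155])*4).round(0))
# zoom dial
im=d['frame'][205:265,393:453]; cv2.imwrite('pics/dial.png',cv2.cvtColor(cv2.resize(im,(600,600),interpolation=cv2.INTER_CUBIC),cv2.COLOR_RGB2BGR))
E
```

```text
c1a [0.4936 0.2249 0.06  ] side [339.2 213.3] crop2 [437. 233.]
c1b [0.5063 0.1834 0.06  ] side [334.9 203.9] crop2 [420. 196.]
c1f1 [0.4586 0.2146 0.006 ] side [354.3 233. ] crop2 [497. 312.]
c1f2 [0.4685 0.1739 0.006 ] side [350.7 223.4] crop2 [483. 273.]
c2a [0.4035 0.1485 0.06  ] side [380.5 199.6] crop2 [602. 178.]
c2b [0.409  0.1069 0.06  ] side [377.8 191.5] crop2 [591. 146.]
c2f1 [0.3638 0.1421 0.006 ] side [395.4 219.5] crop2 [662. 258.]
c2f2 [0.3702 0.0999 0.006 ] side [391.8 210.7] crop2 [647. 223.]
t1 [0.6198 0.2243 0.068 ] side [281.8 206.2] crop2 [207. 205.]
t2 [0.6141 0.1146 0.068 ] side [293.1 184.9] crop2 [252. 120.]
t3 [0.6091 0.0056 0.068 ] side [302.1 167.6] crop2 [288.  51.]
ebL [0.5566 0.2661 0.008 ] side [307.8 241.8] crop2 [311. 347.]
ebR [ 0.5443 -0.0324  0.008 ] side [327.2 183.3] crop2 [389. 113.]
rA [0.5145 0.3787 0.056 ] side [321.7 255.8] crop2 [367. 403.]
rB [0.3775 0.3796 0.056 ] side [397.7 262. ] crop2 [671. 428.]
rc1 [0.5204 0.3476 0.005 ] side [320.2 267.5] crop2 [361. 450.]
rc2 [0.3736 0.3499 0.005 ] side [396.1 274.4] crop2 [664. 478.]
k [ 0.452  -0.0035  0.0825] side [361.4 164.4] crop2 [526.  37.]
hl [ 0.4882 -0.0153  0.032 ] side [347.1 179.2] crop2 [468.  97.]
pt [0.4654 0.0307 0.032 ] side [354.8 186.9] crop2 [499. 128.]
hA1 [0.49   0.3989 0.096 ] side [334.8 244.9] crop2 [419. 360.]
hA2 [0.4912 0.359  0.096 ] side [335.9 232.5] crop2 [424. 310.]
hB1 [0.4472 0.4003 0.096 ] side [359.7 247.2] crop2 [519. 369.]
hB2 [0.4465 0.3594 0.096 ] side [360.6 234.4] crop2 [522. 317.]
hC1 [0.4025 0.4003 0.096 ] side [386.  249.2] crop2 [624. 377.]
hC2 [0.4018 0.3604 0.096 ] side [385.7 236.4] crop2 [623. 326.]
```

View pics/dial.png

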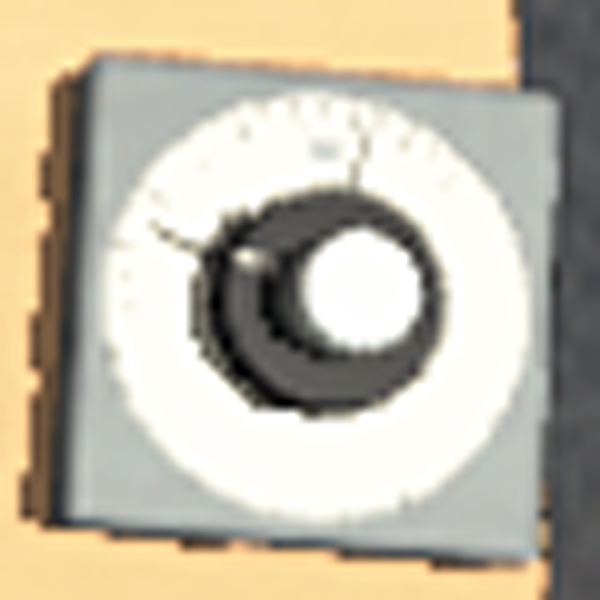

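The dial crop (10x, offset 393,205) shows the pointer tip at (155,230), the hairline through (365,130), the grey zone near (325,150) and the dial centre at about (318,306). The pointer is about 80° short, so I need about 67° clockwise on the coarse knob. I'll move above the knobs now.

Request:
{"name": "carry_out", "arguments": {"targets": [0,15.5,48,0,0,0,15.5,48,0,0,0,15.5,48,0,0,0,15.5,48,0,0,0,15.5,48,0,0,0,15.5,48,0,0,0,15.5,48,0,0,0,15.5,48,0,0,0,15.5,48,0,0,0,15.5,48,0,0,0,15.5,48,0,0,0,15.5,48,0,0,0,15.5,48,0,0,0,0,0,0,0,0,0,0,0,0], "newtons": 30}}

```text
t: 1.7
eef_pos: [0.45, -0.0074, 0.2312]
tool_rot: [-0.0, 0.982, 0.19, -0.0]
contact_force: [-0.8, -1.5, -0.0]
gripper_width: 0.996
grasp_force: 0.0
```

```bash
python3 - <<'E'
from h import *
d=snap('top')
D=lambda x,y:(393+x/10,205+y/10)
print('dialc',at_z(d,*D(318,306),.032),'top',at_z(d,*D(362,290),.0825),'outer',at_z(d,*D(332,300),.054))
hc=[at_z(d,*D(*p),.03) for p in((95,55),(560,95),(540,560),(60,520))]; print(np.mean(hc,0),np.array(hc).round(4))
o=bot.get_obs();print(o['eef_pos'],o['q'].round(3),o['tool_rot'].round(3))
E
```

```text
dialc [ 0.45046601 -0.00451511  0.032     ] top [ 0.45052581 -0.00416903  0.0825    ] outer [ 0.45032986 -0.00328979  0.054     ]
[ 0.4506841  -0.00392225  0.03      ] [[ 0.5105  0.0448  0.03  ]
 [ 0.4993 -0.0642  0.03  ]
 [ 0.391  -0.0536  0.03  ]
 [ 0.402   0.0573  0.03  ]]
[ 0.44966367 -0.00885294  0.23107843] [ 0.28   0.132 -0.43   2.045  0.067  0.978 -1.375] [ 0.     0.982  0.189 -0.   ]
```

Request:
{"name": "carry_out", "arguments": {"targets": [0,1,5,0,0,0,0,0,-35,0,0,0,0,-35,0,0,0,0,-35,0,0,0,0,-35,0,0,0,0,-20,0,0,0,0,0,0,0,0,0,0,0]}}

```text
t: 2.55
eef_pos: [0.451, -0.0041, 0.0716]
tool_rot: [0.0, 0.982, 0.188, -0.0]
contact_force: [-0.6, -0.7, 1.0]
gripper_width: 1.001
grasp_force: 0.0
```

Request:
{"name": "carry_out", "arguments": {"targets": [0,0,0,-20,0,0,0,0,-16,0,0,0,0,0,0,150,0,0,0,0,150,0,0,0,0,150,0,0,0,0,150,0,0,0,0,150,0,0,0,0,150,0,0,0,0], "newtons": 30}}

```text
t: 3.45
eef_pos: [0.4524, -0.0042, 0.0369]
tool_rot: [0.001, 0.982, 0.188, 0.001]
contact_force: [-2.2, -3.0, 8.8]
gripper_width: 0.595
grasp_force: 29.6
```

Request:
{"name": "carry_out", "arguments": {"targets": [150,0,0,0,-8,150,0,0,0,-8,150,0,0,0,-8,150,0,0,0,-8,150,0,0,0,-8,150,0,0,0,-8,150,0,0,0,-8,150,0,0,0,-8,150,0,0,0,0,150,0,0,0,0,0,0,0,0,0,0,0,0,0,0,0,0,0,0,0]}}

```text
t: 4.75
eef_pos: [0.4512, -0.003, 0.0356]
tool_rot: [-0.0, 0.933, -0.36, 0.0]
contact_force: [-0.2, -0.1, 0.0]
gripper_width: 1.0
grasp_force: 0.0
```

```bash
python3 - <<'E'
from h import *
o=bot.get_obs();print(o['eef_pos'],o['q'].round(3),o['tool_rot'].round(3),o['gripper_width'])
d=snap('top')
im=d['frame'][205:265,393:453]; cv2.imwrite('pics/dial2.png',cv2.cvtColor(cv2.resize(im,(600,600),interpolation=cv2.INTER_CUBIC),cv2.COLOR_RGB2BGR))
E
```

```text
[ 0.45118804 -0.00296308  0.03557   ] [-0.08   0.429 -0.061  2.222  0.053  0.492 -2.49 ] [-0.     0.933 -0.36   0.   ] 0.9996148650898237
```

Request:
{"name": "carry_out", "arguments": {"targets": [0,0,0,40,0,0,0,0,40,0,0,0,0,40,8,0,5,-45,0,8,0,5,-45,0,8,0,5,-45,0,8,0,5,-45,0,8,0,0,0,0,8,0,0,0,0,8,0,0,0,0,8,0,0,0,0,8,0,0,0,0,8,0,0,0,0,8,0,0,0,0,8,0,0,0,0,8,0,0,0,0,8,0,0,0,0,0]}}

```text
t: 6.5
eef_pos: [0.4701, -0.1716, 0.1552]
tool_rot: [-0.0, 0.83, 0.558, 0.0]
contact_force: [0.6, -0.7, -0.5]
gripper_width: 1.001
grasp_force: 0.0
```

```bash
python3 - <<'E'
from h import *
o=bot.get_obs();print(o['eef_pos'],o['q'].round(3),o['tool_rot'].round(3),o['gripper_width'])
d=snap('top')
im=d['frame'][205:265,393:453]; cv2.imwrite('pics/dial2.png',cv2.cvtColor(cv2.resize(im,(600,600),interpolation=cv2.INTER_CUBIC),cv2.COLOR_RGB2BGR))
E
```

```text
[ 0.47010353 -0.17155668  0.15516124] [ 0.494  0.306 -0.317  2.023  0.127  0.831 -0.282] [-0.     0.83   0.558  0.   ] 1.0007313309461445
```

View pics/dial2.png

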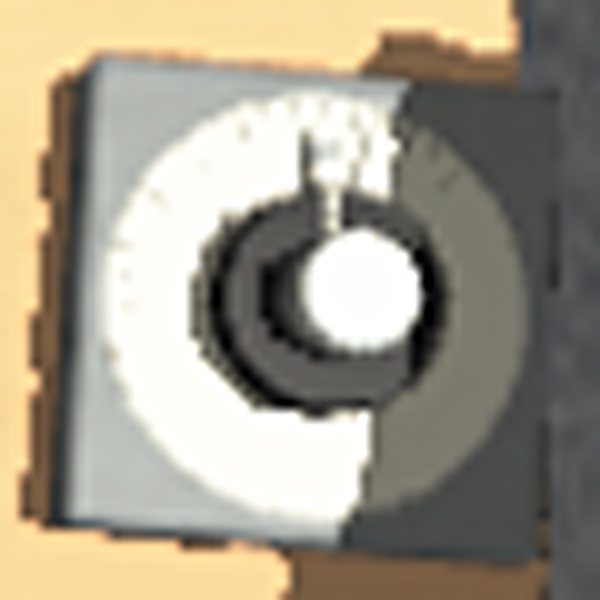

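The pointer now lies at dial (303,130), just left of the grey zone at (313..335,150). It needs about 7° more.

Request:
{"name": "carry_out", "arguments": {"targets": [0,-5,40,0,0,0,-5,40,0,0,0,-5,40,0,0,0,-4,40,0,0,0,-1,8,0,0,0,0,0,-40,0,0,0,0,-35,0,0,0,0,0,0,0,0,0,0,0]}}

```text
t: 7.45
eef_pos: [0.4501, -0.004, 0.0805]
tool_rot: [-0.0, 0.831, 0.557, -0.001]
contact_force: [-0.7, 0.4, 0.4]
gripper_width: 1.001
grasp_force: 0.0
```

Request:
{"name": "carry_out", "arguments": {"targets": [0,0,0,-30,0,0,0,0,-13,0,0,0,0,0,0,150,0,0,0,0,150,0,0,0,0,150,0,0,0,0,150,0,0,0,0,150,0,0,0,0,150,0,0,0,-7,150,0,0,0,0,150,0,0,0,0,0,0,0,0,0,0,0,0,0,0,0,0,0,40,0,0,0,0,40,0,0,0,0,0,0]}}

```text
t: 9.05
eef_pos: [0.4534, -0.0034, 0.1216]
tool_rot: [0.002, 0.863, 0.505, 0.004]
contact_force: [0.7, 0.3, -0.4]
gripper_width: 0.998
grasp_force: 0.0
```

Request:
{"name": "carry_out", "arguments": {"targets": [0,0,0,-32,0,0,0,0,-30,0,0,0,0,0,0,220,0,0,0,0,220,0,0,0,0,220,0,0,0,0,220,0,0,0,0,220,0,0,0,0,220,0,0,0,0,220,0,0,0,0,220,0,0,0,0]}}

```text
t: 10.15
eef_pos: [0.4515, -0.0041, 0.0564]
tool_rot: [0.001, 0.863, 0.505, 0.001]
contact_force: [-0.4, -0.4, 6.2]
gripper_width: 0.294
grasp_force: 30.5
```

Request:
{"name": "carry_out", "arguments": {"targets": [220,0,0,3,0,220,0,0,0,-7.5,220,0,0,0,-7.5,220,0,0,0,-7.5,220,0,0,0,-7.5,220,0,0,0,-7.5,220,0,0,0,-7.5,220,0,0,0,-7.5,220,0,0,0,-7.5,220,0,0,0,-7.5,220,0,0,0,-7.5,220,0,0,0,-7.5,220,0,0,0,-7.5,220,0,0,0,0,220,0,0,0,0]}}

```text
t: 11.65
eef_pos: [0.4515, -0.0047, 0.0578]
tool_rot: [0.0, 0.967, -0.253, 0.001]
contact_force: [7.4, -5.9, -18.1]
gripper_width: 0.288
grasp_force: 34.1
```

Request:
{"name": "carry_out", "arguments": {"targets": [0,0,0,0,0,0,0,0,0,0,0,0,0,0,0,0,0,0,40,0,0,0,0,40,8,0,5,-45,0,8,0,5,-45,0,8,0,5,-45,0,8,0,5,-45,0,8,0,0,0,0,8,0,0,0,0,8,0,0,0,0,8,0,0,0,0,0]}}

```text
t: 12.95
eef_pos: [0.4693, -0.172, 0.1385]
tool_rot: [-0.0, 0.959, 0.282, 0.0]
contact_force: [-0.5, 0.1, 0.3]
gripper_width: 1.0
grasp_force: 0.0
```

```bash
python3 - <<'E'
from h import *
o=bot.get_obs();print(o['eef_pos'],o['q'].round(3),o['tool_rot'].round(3),o['gripper_width'])
d=snap('top')
im=d['frame'][205:265,393:453]; cv2.imwrite('pics/dial3.png',cv2.cvtColor(cv2.resize(im,(600,600),interpolation=cv2.INTER_CUBIC),cv2.COLOR_RGB2BGR))
E
```

```text
[ 0.46932785 -0.17201064  0.13851872] [ 0.272  0.311 -0.054  2.053  0.023  0.777 -0.795] [-0.     0.959  0.282  0.   ] 1.0000429048021258
```

View pics/dial3.png

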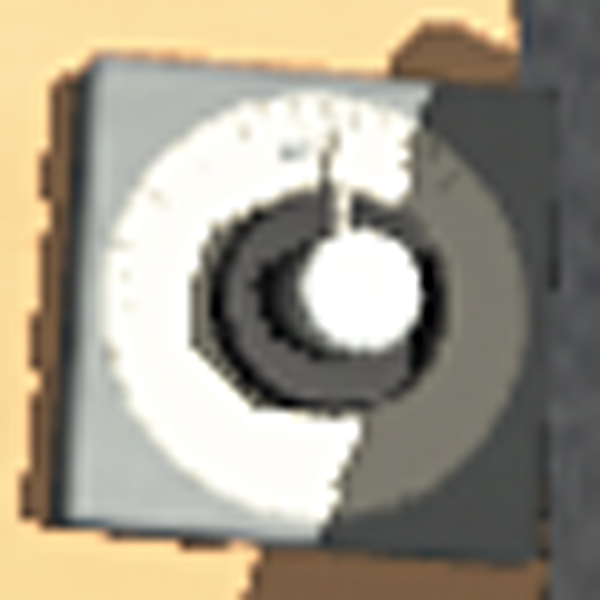

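The pointer and hairline now look coincident at (327,140), with the grey zone at (293,150). I'll check numerically using angle profiles.

```bash
python3 - <<'E'
from h import *
d=snap('top'); c=np.array([.4505,-.004,.032])
for n in('dial','dial2','dial3'):
    im=cv2.imread(f'pics/{n}.png').astype(np.float32); g=im.sum(2)/3; b=im[...,0]-im[...,2]
    for lo,hi,nm,a0,a1 in((.030,.0415,'line',-25,75),):
        A=np.arange(a0,a1,1.); P=[];B=[]
        for a in A:
            t=np.radians(a); v=[];w=[]
            for r in np.linspace(lo,hi,8):
                u=(proj(d,c+[r*np.cos(t),r*np.sin(t),0])-[393,205])*10+4.5
                x,y=u; v.append(cv2.getRectSubPix(g,(1,1),(float(x),float(y)))[0,0]); w.append(cv2.getRectSubPix(b,(1,1),(float(x),float(y)))[0,0])
            P.append(np.mean(v));B.append(np.mean(w))
        print(n,[(int(a),int(p)) for a,p in zip(A,P) if p<248])
E
```

```text
dial [(-25, 244), (-24, 245), (-23, 246), (-22, 245), (-21, 240), (-20, 227), (-19, 208), (-18, 193), (-17, 189), (-16, 198), (-15, 215), (-14, 230), (-13, 240), (-12, 244), (-11, 243), (-10, 240), (-9, 238), (-8, 236), (-7, 235), (-6, 234), (-5, 235), (-4, 235), (-3, 235), (-2, 235), (-1, 236), (0, 240), (1, 243), (2, 247), (34, 247), (35, 246), (36, 246), (37, 245), (38, 245), (39, 244), (40, 242), (41, 238), (42, 234), (43, 231), (44, 229), (45, 229), (46, 231), (47, 235), (48, 238), (49, 241), (50, 243), (51, 243), (52, 243), (53, 242), (54, 242), (55, 241), (56, 241), (57, 240), (58, 235), (59, 225), (60, 205), (61, 179), (62, 160), (63, 156), (64, 170), (65, 195), (66, 220), (67, 237), (68, 244), (69, 245), (70, 246), (71, 245), (72, 242), (73, 238), (74, 235)]
dial2 [(-25, 243), (-24, 245), (-23, 245), (-22, 244), (-21, 240), (-20, 227), (-19, 208), (-18, 193), (-17, 189), (-16, 198), (-15, 214), (-14, 229), (-13, 240), (-12, 245), (-11, 245), (-10, 243), (-9, 239), (-8, 236), (-7, 236), (-6, 238), (-5, 238), (-4, 233), (-3, 225), (-2, 215), (-1, 199), (0, 173), (1, 141), (2, 
[... 517 characters left out ...]
, (-20, 245), (-19, 246), (-18, 247), (-11, 247), (-10, 239), (-9, 224), (-8, 205), (-7, 183), (-6, 167), (-5, 162), (-4, 169), (-3, 187), (-2, 210), (-1, 232), (0, 244), (1, 244), (2, 241), (3, 237), (4, 235), (5, 235), (6, 235), (7, 234), (8, 231), (9, 230), (10, 231), (11, 235), (12, 240), (13, 246), (39, 247), (40, 246), (41, 246), (42, 246), (43, 246), (44, 246), (45, 245), (46, 243), (47, 240), (48, 235), (49, 231), (50, 228), (51, 227), (52, 227), (53, 229), (54, 232), (55, 235), (56, 236), (57, 237), (58, 236), (59, 233), (60, 232), (61, 231), (62, 232), (63, 233), (64, 235), (65, 238), (66, 241), (67, 243), (68, 245), (69, 245), (70, 245), (71, 244), (72, 241), (73, 238), (74, 235)]
```

The residual is about 1.1 mm, inside tolerance. I'll add 8.5° on the fine knob to centre it.

Request:
{"name": "carry_out", "arguments": {"targets": [0,-5,40,0,0,0,-5,40,0,0,0,-5,40,0,0,0,-3,40,0,0,0,-1,8,0,0,0,0,0,-40,0,0,0,0,-37,0,0,0,0,0,0,0,0,0,0,0,220,0,0,0,0,220,0,0,0,0,220,0,0,0,0,220,0,0,0,0,220,0,0,0,0,220,0,0,0,0,220,0,0,0,0,220,0,0,0,-8.5,220,0,0,0,0,220,0,0,0,0]}}

```text
t: 14.95
eef_pos: [0.4514, -0.0046, 0.0623]
tool_rot: [0.0, 0.978, 0.209, 0.001]
contact_force: [-0.6, -2.4, 6.6]
gripper_width: 0.291
grasp_force: 29.6
```

Request:
{"name": "carry_out", "arguments": {"targets": [0,0,0,0,0,0,0,0,0,0,0,0,0,0,0,0,0,0,40,0,0,0,0,40,0,0,0,0,40,0,0,0,0,0,0]}}

```text
t: 15.65
eef_pos: [0.4538, -0.0036, 0.1861]
tool_rot: [0.001, 0.978, 0.209, 0.005]
contact_force: [0.8, -0.5, -0.8]
gripper_width: 1.002
grasp_force: 0.0
```

Request:
{"name": "carry_out", "arguments": {"targets": [0,-15,40,0,-4,0,-15,40,0,-4,0,-15,40,0,-4,0,-1,11,-20,-4,0,0,0,-30,0,0,0,0,-30,0,0,0,0,0,0,0,0,0,0,0]}}

```text
t: 16.45
eef_pos: [0.4039, 0.1268, 0.1011]
tool_rot: [0.0, 0.997, 0.071, -0.001]
contact_force: [-0.4, -0.1, -0.1]
gripper_width: 0.999
grasp_force: 0.0
```

```bash
python3 - <<'E'
from h import *
o=bot.get_obs();print(o['eef_pos'],o['q'].round(3),o['tool_rot'].round(3),o['gripper_width'])
d=snap('top');s=snap('side')
a=cv2.resize(d['frame'][175:285,300:450],(600,440),interpolation=cv2.INTER_CUBIC); b=cv2.resize(s['frame'][165:265,260:410],(600,400),interpolation=cv2.INTER_CUBIC)
im=cv2.resize(np.vstack([a,b]),(420,588)); cv2.imwrite('pics/p1.png',cv2.cvtColor(im,cv2.COLOR_RGB2BGR))
E
```

```text
[0.4039046  0.12680071 0.10105494] [-0.288  0.271 -0.185  2.238  0.082  0.641 -1.961] [ 0.     0.997  0.071 -0.001] 0.9985084843184238
```

View pics/p1.png

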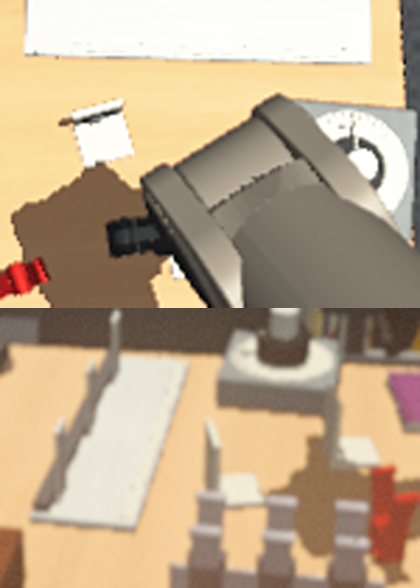

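```bash
python3 - <<'E'
from h import *
d=snap('top');s=snap('side')
for p in((.404,.17,.1),(.404,.17,.16),(.404,.127,.1)): print(proj(s,p),proj(d,p))
a=cv2.resize(s['frame'][60:260,250:450],(600,600),interpolation=cv2.INTER_CUBIC)
cv2.imwrite('pics/p2.png',cv2.cvtColor(a,cv2.COLOR_RGB2BGR))
E
```

```text
[381.99120804 188.09240288] [351.84075194 256.13616959]
[384.38970152 162.89067377] [353.19297269 255.37658396]
[381.53062412 179.99466577] [371.62312221 255.8131759 ]
```

View pics/p2.png

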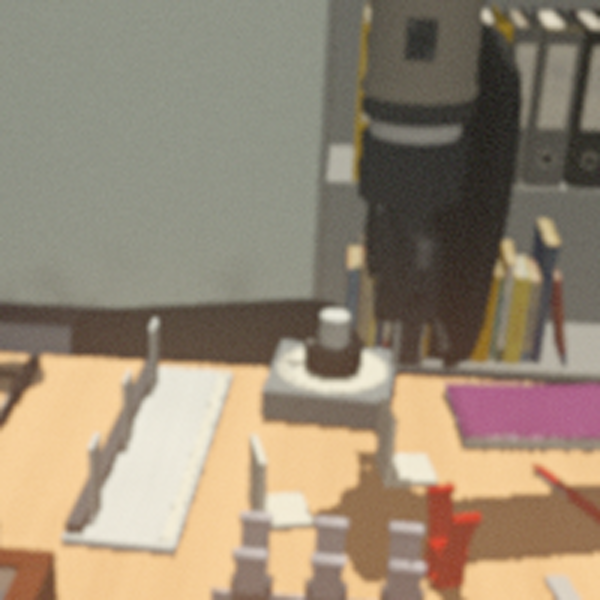

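The side view shows the fingers at (400,345) straddling above card 2, whose plate top is at (385,405). I'll descend and grip.

Request:
{"name": "carry_out", "arguments": {"targets": [0,1,0,-30,0,0,0,0,-30,0,0,0,0,-22,0,0,0,0,0,0,160,0,0,0,0,160,0,0,0,0,160,0,0,0,0,160,0,0,0,0,160,0,0,0,0,160,0,0,0,0], "newtons": 25}}

```text
t: 17.65
eef_pos: [0.4066, 0.1273, 0.0207]
tool_rot: [-0.0, 0.997, 0.071, 0.001]
contact_force: [-0.6, -0.6, 8.0]
gripper_width: 0.515
grasp_force: 24.5
```

Request:
{"name": "carry_out", "arguments": {"targets": [160,0,0,20,0,160,0,0,20,0,160,30,-2,0,-3,160,35,-2,0,-4,160,35,-3,0,-4,160,35,-3,0,0,160,35,-2,0,0,160,20,0,0,0,160,0,0,0,0,160,0,0,0,0]}}

```text
t: 18.65
eef_pos: [0.595, 0.1149, 0.0596]
tool_rot: [-0.0, 1.0, -0.025, -0.0]
contact_force: [-0.7, -0.5, -0.3]
gripper_width: 0.512
grasp_force: 26.0
```

```bash
python3 - <<'E'
from h import *
o=bot.get_obs();print(o['eef_pos'],o['q'].round(3),o['tool_rot'].round(3),o['gripper_width'],o['contact_force'])
d=snap('top');s=snap('side')
a=cv2.resize(d['frame'][150:270,300:450],(500,400),interpolation=cv2.INTER_CUBIC); b=cv2.resize(s['frame'][120:260,250:410],(480,420),interpolation=cv2.INTER_CUBIC)
im=np.zeros((420,800,3),np.uint8); im[:320,:400]=cv2.resize(a,(400,320)); im[:350,400:]=cv2.resize(b,(400,350))
cv2.imwrite('pics/p3.png',cv2.cvtColor(im,cv2.COLOR_RGB2BGR))
E
```

```text
[0.59500655 0.11492213 0.05956546] [-0.221  0.573 -0.096  1.849  0.078  0.724 -1.981] [-0.     1.    -0.025 -0.   ] 0.5122295589748329 [-0.73318143 -0.53043966 -0.2598849 ]
```

View pics/p3.png

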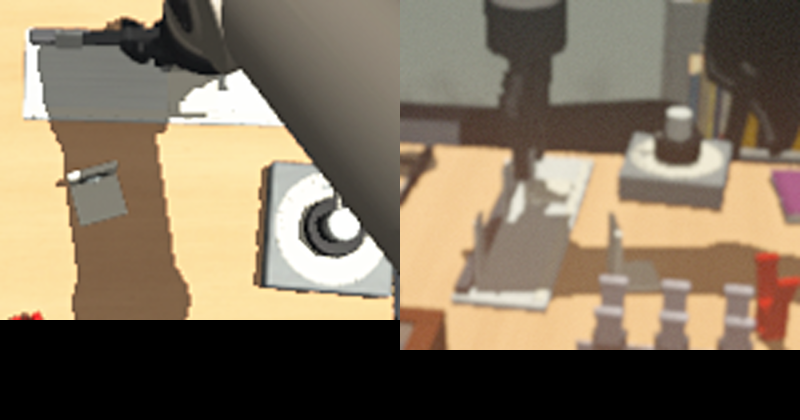

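The card is held over the easel in front of tongue 2, and card 1 is still in place. I'll lower it and slide it back to contact.

Request:
{"name": "carry_out", "arguments": {"targets": [160,0,0,-15,0,160,0,0,-13,0,160,0,0,0,0,160,4,0,0,0,160,4,0,0,0,160,3,0,0,0,160,0,0,0,0]}}

```text
t: 19.45
eef_pos: [0.6073, 0.1149, 0.0316]
tool_rot: [-0.0, 1.0, -0.025, 0.0]
contact_force: [0.8, 0.1, -0.5]
gripper_width: 0.512
grasp_force: 26.0
```

Request:
{"name": "carry_out", "arguments": {"targets": [160,2,0,0,0,160,0,0,0,0]}}

```text
t: 19.65
eef_pos: [0.6088, 0.1149, 0.0315]
tool_rot: [-0.0, 1.0, -0.025, 0.0]
contact_force: [0.0, 0.0, -1.4]
gripper_width: 0.507
grasp_force: 26.0
```

Request:
{"name": "carry_out", "arguments": {"targets": [160,2,0,0,0,160,0,0,0,0]}}

```text
t: 19.85
eef_pos: [0.6108, 0.115, 0.0314]
tool_rot: [-0.0, 1.0, -0.025, 0.0]
contact_force: [0.3, -1.1, -0.8]
gripper_width: 0.508
grasp_force: 26.0
```

Request:
{"name": "carry_out", "arguments": {"targets": [160,2,0,0,0,160,0,0,0,0]}}

```text
t: 20.05
eef_pos: [0.6126, 0.115, 0.0313]
tool_rot: [0.0, 1.0, -0.025, -0.0]
contact_force: [0.8, -1.3, -0.1]
gripper_width: 0.509
grasp_force: 26.0
```

Request:
{"name": "carry_out", "arguments": {"targets": [160,2,0,0,0,160,0,0,0,0]}}

```text
t: 20.25
eef_pos: [0.6126, 0.1149, 0.0309]
tool_rot: [0.0, 1.0, -0.025, -0.002]
contact_force: [-5.4, 0.5, 2.5]
gripper_width: 0.508
grasp_force: 26.3
```

Request:
{"name": "carry_out", "arguments": {"targets": [160,0,0,-1.5,0,160,0,0,-1,0,160,0,0,0,0]}}

```text
t: 20.55
eef_pos: [0.6127, 0.1148, 0.0285]
tool_rot: [0.0, 1.0, -0.025, -0.002]
contact_force: [-5.7, 0.6, 3.0]
gripper_width: 0.51
grasp_force: 26.3
```

Request:
{"name": "carry_out", "arguments": {"targets": [160,0,0,-1,0,160,0,0,0,0,0,0,0,0,0,0,0,0,0,0,0,0,0,0,0,0,0,0,25,0,0,0,0,30,0,0,0,0,30,0,0,-28,22,0,6,0,-28,22,0,6,0,-28,22,0,6,0,-29,23,0,0,0,0,0,0,0,0,0,0,0,0]}}

```text
t: 21.95
eef_pos: [0.5014, 0.2046, 0.113]
tool_rot: [-0.0, 0.991, 0.133, 0.0]
contact_force: [0.1, -0.1, -0.5]
gripper_width: 1.002
grasp_force: 0.0
```

```bash
python3 - <<'E'
from h import *
o=bot.get_obs();print(o['eef_pos'],o['q'].round(3),o['tool_rot'].round(3))
d=snap('top');s=snap('side')
im=np.zeros((560,800,3),np.uint8); im[:,:400]=cv2.resize(d['frame'][140:280,300:400],(400,560),interpolation=cv2.INTER_CUBIC); im[:,400:]=cv2.resize(s['frame'][130:270,270:370],(400,560),interpolation=cv2.INTER_CUBIC)
cv2.imwrite('pics/p4.png',cv2.cvtColor(im,cv2.COLOR_RGB2BGR))
E
```

```text
[0.50139475 0.20463757 0.11304047] [-0.334  0.416 -0.209  1.969  0.121  0.767 -1.917] [-0.     0.991  0.133  0.   ]
```

View pics/p4.png

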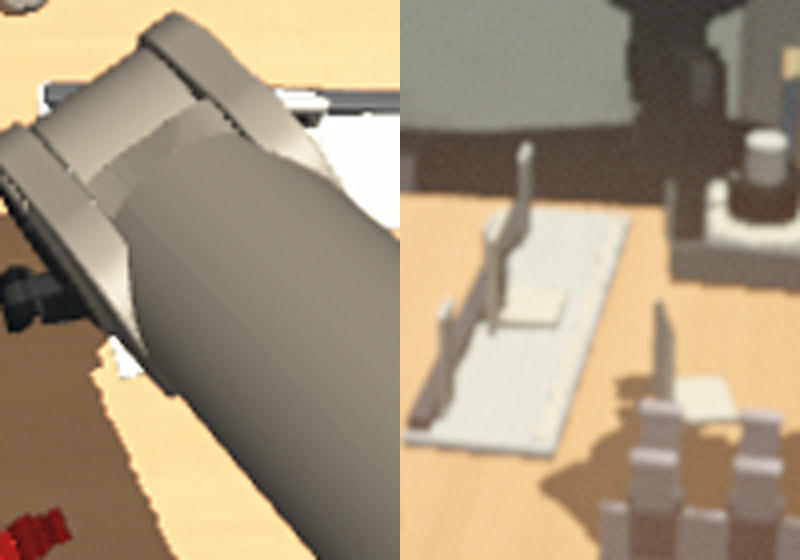

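Card 2 stands against tongue 2 and card 1 has not moved. I'll grasp card 1.

Request:
{"name": "carry_out", "arguments": {"targets": [0,-2,0,-30,0,0,0,0,-30,0,0,0,0,-32,0,0,0,0,0,0,160,0,0,0,0,160,0,0,0,0,160,0,0,0,0,160,0,0,0,0,160,0,0,0,0,160,0,0,0,0]}}

```text
t: 23.05
eef_pos: [0.501, 0.2044, 0.0225]
tool_rot: [-0.0, 0.991, 0.132, 0.002]
contact_force: [0.1, -0.8, 8.2]
gripper_width: 0.508
grasp_force: 25.8
```

Request:
{"name": "carry_out", "arguments": {"targets": [160,0,0,20,0,160,0,0,20,0,160,25,5,0,-6,160,25,5,0,-6,160,25,5,0,-6,160,22,5,0,0,160,0,0,0,0,160,0,0,0,0]}}

```text
t: 23.85
eef_pos: [0.5963, 0.224, 0.061]
tool_rot: [-0.0, 1.0, -0.025, -0.0]
contact_force: [-1.2, 0.1, -1.2]
gripper_width: 0.511
grasp_force: 25.8
```

Request:
{"name": "carry_out", "arguments": {"targets": [160,0,0,-15,0,160,0,0,-13,0,160,0,0,0,0,160,5,0.5,0,0,160,5,0,0,0,160,4,0,0,0,160,0,0,0,0]}}

```text
t: 24.55
eef_pos: [0.6115, 0.2243, 0.033]
tool_rot: [-0.0, 1.0, -0.025, 0.0]
contact_force: [-0.1, -0.8, -0.9]
gripper_width: 0.506
grasp_force: 26.2
```

Request:
{"name": "carry_out", "arguments": {"targets": [160,2,0,0,0,160,0,0,0,0]}}

```text
t: 24.75
eef_pos: [0.6127, 0.2244, 0.0329]
tool_rot: [-0.0, 1.0, -0.025, 0.0]
contact_force: [0.4, -0.2, 0.3]
gripper_width: 0.509
grasp_force: 26.2
```

Request:
{"name": "carry_out", "arguments": {"targets": [160,2,0,0,0,160,0,0,0,0]}}

```text
t: 24.95
eef_pos: [0.6147, 0.2245, 0.0329]
tool_rot: [-0.0, 1.0, -0.025, 0.0]
contact_force: [0.2, -1.1, -0.6]
gripper_width: 0.511
grasp_force: 26.2
```

Request:
{"name": "carry_out", "arguments": {"targets": [160,2,0,0,0,160,0,0,0,0]}}

```text
t: 25.15
eef_pos: [0.6151, 0.2246, 0.0325]
tool_rot: [0.0, 1.0, -0.024, -0.001]
contact_force: [-4.8, -0.7, 1.4]
gripper_width: 0.513
grasp_force: 26.4
```

Request:
{"name": "carry_out", "arguments": {"targets": [160,0,0,-2,0,160,0,0,-1,0,160,0,0,0,0,0,0,0,0,0,0,0,0,0,0,0,0,0,0,0,0,0,0,30,0,0,0,0,40,0,0,0,0,40,0,0,-31,39,0,2,0,-31,39,0,0,0,-31,39,0,0,0,-31,38,0,0,0,0,0,0,0,0,0,0,0,0]}}

```text
t: 26.65
eef_pos: [0.4917, 0.381, 0.14]
tool_rot: [-0.0, 1.0, -0.006, 0.0]
contact_force: [0.1, -0.9, -0.6]
gripper_width: 0.999
grasp_force: 0.0
```

```bash
python3 - <<'E'
from h import *
o=bot.get_obs();print(o['eef_pos'],o['q'].round(3),o['tool_rot'].round(3))
d=snap('top');s=snap('side')
# predicted handle ends etc. for checks
for n,p in dict(A=(.4906,.379,.096),card1top=(.6151,.2246,.068),card2top=(.612,.1148,.068)).items(): print(n,proj(d,p).round(1),proj(s,p).round(1))
im=np.zeros((560,800,3),np.uint8); im[:,:400]=cv2.resize(d['frame'][145:285,240:340],(400,560),interpolation=cv2.INTER_CUBIC); im[:,400:]=cv2.resize(s['frame'][150:290,265:365],(400,560),interpolation=cv2.INTER_CUBIC)
cv2.imwrite('pics/p5.png',cv2.cvtColor(im,cv2.COLOR_RGB2BGR))
E
```

```text
[0.4916564  0.38098663 0.13997405] [-0.645  0.491 -0.152  1.762  0.092  0.894 -2.419] [-0.     1.    -0.006  0.   ]
A [256.2 218.2] [335.4 238.5]
card1top [325.4 164.8] [283.9 206.4]
card2top [373.  165.3] [294. 185.]
```

View pics/p5.png

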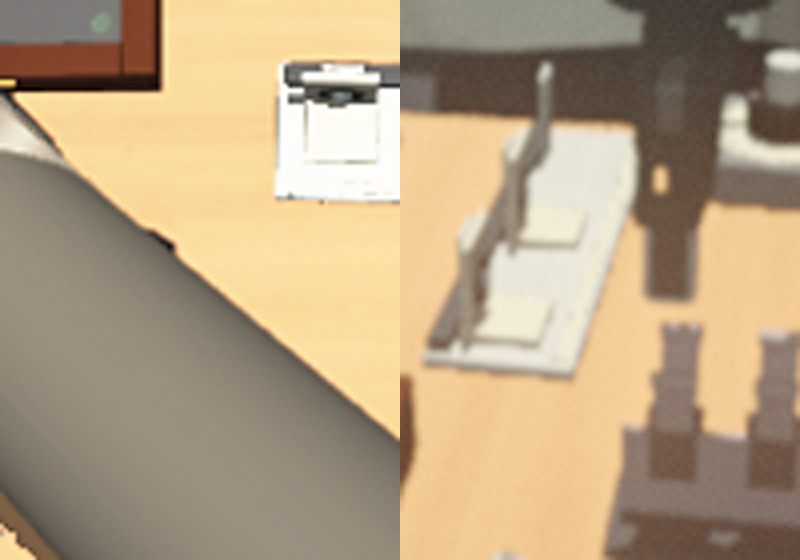

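```bash
python3 - <<'E'
from h import *
d=snap('top');s=snap('side')
for dy in(.057,.0425,-.057):
  for z in(.14,.153,.17): p=(.4917,.381+dy,z); print(dy,z,proj(s,p).round(1),proj(d,p).round(1))
f=s['frame'].astype(int).sum(2)
for v in(206,212,218,222,224,226): print(v,f[v,318:350].tolist())
for v in(234,238,242,246): print(v,f[v,322:352].tolist())
E
```

```text
0.057 0.14 [332.5 235.7] [225.1 215.9]
0.057 0.153 [332.7 228.7] [223.7 215.2]
0.057 0.17 [333.  219.4] [221.8 214.3]
0.0425 0.14 [333.3 230.8] [231.9 215.8]
0.0425 0.153 [333.5 223.9] [230.6 215.1]
0.0425 0.17 [333.8 214.8] [228.9 214.2]
-0.057 0.14 [337.9 202.1] [279.  215.1]
-0.057 0.153 [338.1 195.9] [278.3 214.4]
-0.057 0.17 [338.4 187.5] [277.4 213.4]
206 [682, 651, 582, 553, 548, 538, 504, 426, 327, 283, 259, 252, 242, 262, 250, 257, 252, 254, 258, 275, 367, 498, 581, 602, 603, 594, 596, 596, 597, 593, 596, 591]
212 [591, 574, 588, 598, 605, 593, 564, 474, 385, 310, 276, 266, 264, 268, 269, 269, 259, 283, 320, 366, 433, 526, 582, 608, 599, 598, 594, 596, 598, 599, 599, 602]
218 [570, 601, 594, 604, 605, 600, 561, 476, 375, 304, 270, 274, 262, 275, 260, 261, 261, 305, 354, 383, 464, 563, 598, 599, 600, 602, 597, 598, 599, 599, 596, 600]
222 [600, 598, 605, 610, 612, 605, 566, 486, 376, 311, 282, 282, 273, 274, 270, 260, 266, 315, 357, 396, 491, 576, 595, 594, 599, 590, 598, 596, 593, 598, 600, 595]
224 [599, 596, 604, 606, 609, 607, 592, 549, 497, 451, 429, 422, 416, 406, 395, 
[... 169 characters left out ...]
 567, 561, 567, 579, 601, 599, 596, 592, 597, 595, 601, 600, 602, 599, 598, 600]
234 [603, 609, 611, 611, 613, 612, 606, 576, 491, 407, 373, 381, 375, 381, 374, 379, 377, 409, 480, 561, 591, 597, 596, 594, 603, 595, 594, 599, 602, 605]
238 [606, 612, 607, 609, 610, 610, 606, 585, 505, 417, 392, 395, 396, 392, 392, 387, 391, 466, 552, 596, 597, 592, 599, 599, 594, 598, 599, 603, 608, 602]
242 [605, 608, 609, 613, 605, 577, 542, 507, 441, 381, 375, 376, 378, 372, 372, 375, 393, 478, 561, 597, 594, 598, 592, 599, 599, 595, 599, 602, 604, 603]
246 [611, 608, 611, 611, 600, 529, 434, 380, 380, 380, 375, 382, 390, 382, 382, 375, 415, 504, 572, 596, 596, 595, 600, 602, 597, 594, 593, 601, 601, 600]
```

The readings match: the finger centre is at u≈332 and clip A's handles at u≈333–335. I'll descend and squeeze clip A.

Request:
{"name": "carry_out", "arguments": {"targets": [0,0,-1.5,-33,0,0,0,0,-33,0,0,0,0,0,0,210,0,0,0,0,210,0,0,0,0,210,0,0,0,0,210,0,0,0,0,210,0,0,0,0,210,0,0,0,0,210,0,0,0,0,210,0,0,0,0,210,0,0,0,0], "newtons": 26}}

```text
t: 28.05
eef_pos: [0.4947, 0.3806, 0.0776]
tool_rot: [-0.003, 1.0, -0.007, 0.003]
contact_force: [-0.5, 1.4, 10.8]
gripper_width: 0.285
grasp_force: 26.3
```

Request:
{"name": "carry_out", "arguments": {"targets": [210,0,0,15,0,210,0,0,30,0,210,0,0,40,0,210,11,-14,0,8,210,11,-14,0,8,210,11,-14,0,8,210,11,-14,0,8,210,11,-14,0,8,210,11,-14,0,8,210,11,-14,0,8,210,11,-14,0,8,210,11,-14,0,8,210,11,-14,0,8,210,11,-14,0,8,210,0,0,0,0,210,0,0,0,0]}}

```text
t: 29.65
eef_pos: [0.6134, 0.224, 0.1596]
tool_rot: [-0.0, 0.726, 0.688, 0.0]
contact_force: [-0.2, 1.0, -1.0]
gripper_width: 0.284
grasp_force: 25.8
```

```bash
python3 - <<'E'
from h import *
o=bot.get_obs();print(o['eef_pos'],o['q'].round(3),o['tool_rot'].round(3),o['gripper_width'],o['contact_force'].round(1))
d=snap('top');s=snap('side')
for n,p in dict(lip=(.6165,.2246,.118),piv=(.6165,.2246,.146),cardtop=(.6165,.2246,.068)).items(): print(n,proj(s,p).round(1))
im=np.zeros((560,800,3),np.uint8); im[:,:400]=cv2.resize(d['frame'][130:270,280:380],(400,560),interpolation=cv2.INTER_CUBIC); im[:,400:]=cv2.resize(s['frame'][130:270,250:350],(400,560),interpolation=cv2.INTER_CUBIC)
cv2.imwrite('pics/p6.png',cv2.cvtColor(im,cv2.COLOR_RGB2BGR))
E
```

```text
[0.61337983 0.22401895 0.159592  ] [-0.121  0.552 -0.455  1.653  0.277  1.001 -0.722] [-0.     0.726  0.688  0.   ] 0.283725663550246 [-0.2  1.  -1. ]
lip [282.4 185.8]
piv [282.  173.7]
cardtop [283.3 206.4]
```

View pics/p6.png

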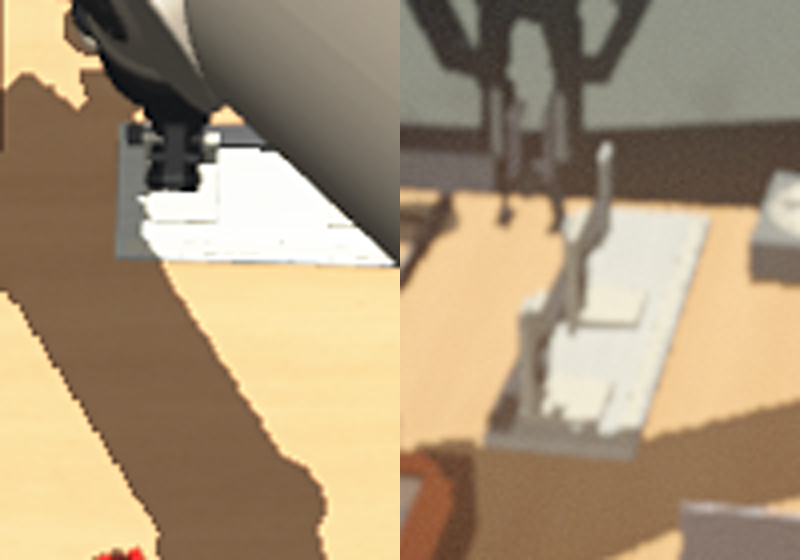

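Both jaws are visible at panel (503,215) and (557,230), centred over the card and tongue top at about (531,310). I'll lower the clip over it.

Request:
{"name": "carry_out", "arguments": {"targets": [210,1.5,1,-15,0,210,0,0,-20,0,210,0,0,-15,0,210,0,0,-10,0,210,0,0,0,0]}}

```text
t: 30.25
eef_pos: [0.6137, 0.2248, 0.0967]
tool_rot: [-0.001, 0.724, 0.69, -0.002]
contact_force: [-0.7, -0.0, -1.1]
gripper_width: 0.286
grasp_force: 25.8
```

Request:
{"name": "carry_out", "arguments": {"targets": [210,0,0,-4,0,210,0,0,-3,0,210,0,0,0,0]}}

```text
t: 30.55
eef_pos: [0.6151, 0.225, 0.092]
tool_rot: [0.0, 0.724, 0.689, 0.0]
contact_force: [0.3, -0.0, -0.8]
gripper_width: 0.281
grasp_force: 25.8
```

Request:
{"name": "carry_out", "arguments": {"targets": [170,0,0,0,0,150,0,0,0,0,130,0,0,0,0,110,0,0,0,0,80,0,0,0,0,0,0,0,0,0,0,0,0,0,0,0,0,0,0,0,0,0,0,15,0,0,0,0,35,0,0,0,0,35,0,0,0,0,0,0]}}

```text
t: 31.75
eef_pos: [0.6181, 0.227, 0.1837]
tool_rot: [0.002, 0.724, 0.689, 0.005]
contact_force: [-0.0, 1.0, 0.1]
gripper_width: 0.999
grasp_force: 0.0
```

```bash
python3 - <<'E'
from h import *
o=bot.get_obs();print(o['eef_pos'],o['q'].round(3),o['gripper_width'])
s=snap('side')
im=cv2.resize(s['frame'][150:270,255:375],(600,600),interpolation=cv2.INTER_CUBIC)
cv2.imwrite('pics/p7.png',cv2.cvtColor(im,cv2.COLOR_RGB2BGR))
E
```

```text
[0.6180749  0.22696446 0.1837392 ] [-0.118  0.531 -0.463  1.627  0.267  1.037 -0.709] 0.9994308372431718
```

View pics/p7.png

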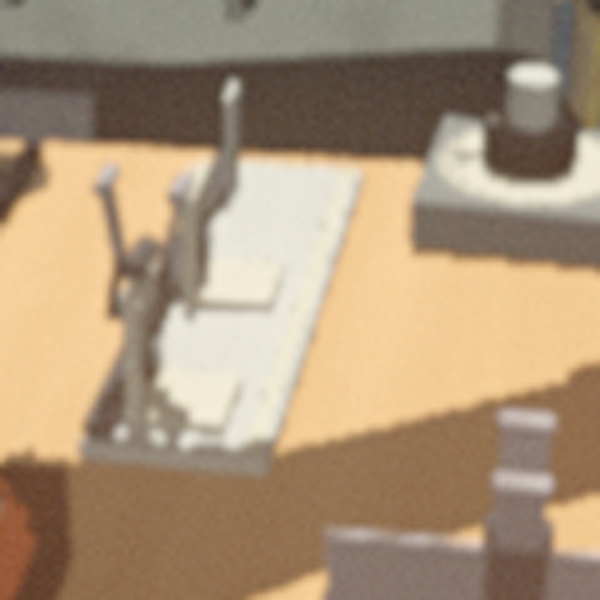

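Clip A sits astride card 1 and its tongue: handles at (107,175) and (182,185), barrel at (145,250). Now clip B.

Request:
{"name": "carry_out", "arguments": {"targets": [0,-15.2,14,0,-7.9,0,-15.2,14,0,-7.9,0,-15.2,14,0,-7.9,0,-15.2,14,0,-7.9,0,-15.2,14,0,-7.9,0,-15.2,14,0,-7.9,0,-15.2,14,0,-7.9,0,-15.2,14,0,-7.9,0,-15.2,14,0,-7.9,0,-15.2,14,0,-7.9,0,-15.2,14,0,-7.9,0,0,0,-40,0,0,0,0,0,0,0,0,0,0,0]}}

```text
t: 33.2
eef_pos: [0.4475, 0.378, 0.1364]
tool_rot: [0.001, 1.0, 0.002, -0.001]
contact_force: [0.3, -0.1, 0.5]
gripper_width: 1.004
grasp_force: 0.0
```

```bash
python3 - <<'E'
from h import *
o=bot.get_obs();print(o['eef_pos'],o['q'].round(3),o['tool_rot'].round(3))
s=snap('side'); x,y,z=o['eef_pos']
print(proj(s,(x,y+.0425,z+.013)).round(1),proj(s,(x,y+.057,z+.013)).round(1),proj(s,(.448,.40,.096)).round(1),proj(s,(.448,.36,.096)).round(1))
f=s['frame'].astype(int).sum(2)
for v in range(208,252,4): print(v,f[v,342:378].tolist())
E
```

```text
[0.44745905 0.37795025 0.13639439] [-0.656  0.448 -0.196  1.848  0.112  0.86  -2.472] [ 0.001  1.     0.002 -0.001]
[361.1 226.8] [360.9 231.6] [359.2 247.1] [359.8 234.5]
208 [598, 596, 593, 593, 593, 595, 602, 594, 600, 598, 603, 591, 506, 364, 269, 239, 259, 252, 250, 257, 253, 252, 264, 246, 255, 256, 242, 240, 273, 384, 511, 573, 595, 599, 600, 599]
212 [598, 595, 594, 592, 595, 595, 603, 600, 597, 601, 603, 602, 592, 513, 425, 361, 295, 264, 240, 258, 249, 257, 255, 247, 278, 321, 383, 465, 534, 582, 594, 596, 593, 593, 598, 601]
216 [600, 599, 599, 600, 597, 600, 595, 596, 596, 595, 600, 606, 578, 509, 411, 351, 283, 270, 250, 255, 260, 241, 250, 255, 281, 357, 426, 515, 574, 590, 587, 589, 589, 593, 596, 601]
220 [599, 597, 595, 597, 597, 604, 602, 596, 602, 599, 600, 600, 565, 482, 393, 333, 270, 260, 263, 257, 263, 259, 258, 275, 299, 361, 453, 550, 589, 596, 592, 595, 590, 591, 592, 593]
224 [596, 594, 595, 603, 600, 602, 596, 599, 596, 598, 605, 602, 555, 465, 381, 320, 275, 257, 269, 259, 263, 249, 250, 272, 331, 390, 484, 561, 593, 589, 590, 592, 591, 583, 587, 592]
228
[... 406 characters left out ...]
 606, 605, 607, 611, 598, 559, 471, 397, 367, 377, 377, 386, 379, 380, 369, 409, 494, 568, 587, 590, 593, 598, 599, 593, 591, 589, 590, 597, 603]
240 [599, 602, 599, 599, 597, 598, 600, 604, 604, 602, 606, 595, 557, 473, 396, 387, 387, 387, 393, 394, 390, 396, 480, 560, 595, 587, 596, 600, 595, 594, 592, 595, 592, 589, 596, 598]
244 [597, 591, 602, 598, 599, 599, 601, 602, 601, 601, 592, 557, 494, 411, 368, 370, 373, 379, 376, 378, 376, 412, 490, 561, 589, 590, 596, 588, 594, 592, 590, 588, 591, 588, 591, 598]
248 [598, 597, 601, 600, 597, 597, 598, 604, 604, 603, 586, 520, 428, 376, 372, 376, 386, 385, 391, 381, 380, 391, 460, 540, 589, 594, 589, 589, 592, 589, 595, 590, 592, 586, 589, 598]
```

Request:
{"name": "carry_out", "arguments": {"targets": [0,1.5,1.5,-30,0,0,0,0,-32,0,0,0,0,0,0,210,0,0,0,0,210,0,0,0,0,210,0,0,0,0,210,0,0,0,0,210,0,0,0,0,210,0,0,0,0,210,0,0,0,0,210,0,0,0,0,210,0,0,0,0], "newtons": 26}}

```text
t: 34.45
eef_pos: [0.4514, 0.3835, 0.0785]
tool_rot: [-0.003, 1.0, 0.002, 0.003]
contact_force: [0.6, 1.6, 9.9]
gripper_width: 0.282
grasp_force: 26.2
```

Request:
{"name": "carry_out", "arguments": {"targets": [210,0,0,20,0,210,0,0,40,0,210,0,0,40,0,210,12.4,-20.3,0,6.7,210,12.4,-20.3,0,6.7,210,12.4,-20.3,0,6.7,210,12.4,-20.3,0,6.7,210,12.4,-20.3,0,6.7,210,12.4,-20.3,0,6.7,210,12.4,-20.3,0,6.7,210,12.4,-20.3,0,6.7,210,12.4,-20.3,0,6.7,210,12.4,-20.3,0,6.7,210,12.4,-20.3,0,6.7,210,12.4,-20.3,0,6.7,210,12.4,-20.3,0,6.7,210,0,0,0,0,210,0,0,0,0]}}

```text
t: 36.25
eef_pos: [0.6108, 0.1162, 0.1756]
tool_rot: [0.0, 0.724, 0.69, 0.0]
contact_force: [-0.2, 0.2, -1.2]
gripper_width: 0.287
grasp_force: 25.9
```

```bash
python3 - <<'E'
from h import *
o=bot.get_obs();print(o['eef_pos'],o['q'].round(3),o['tool_rot'].round(3),o['gripper_width'])
s=snap('side'); x,y,z=o['eef_pos']
for p in((x,y,z-.044),(x-.012,y,z-.044),(x+.012,y,z-.044),(.6127,.115,.068),(.6177,.115,.068),(.6077,.115,.068)): print(proj(s,p).round(1))
f=s['frame'].astype(int).sum(2)
for v in range(158,196,2): print(v,f[v,278:312].tolist())
E
```

```text
[0.61077055 0.11616405 0.17560211] [ 0.033  0.481 -0.432  1.72   0.234  0.991 -0.533] [0.    0.724 0.69  0.   ] 0.28727023855733635
[293.8 160.9]
[298.8 161.1]
[288.8 160.6]
[293.7 185. ]
[291.6 184.9]
[295.7 185.2]
158 [417, 426, 416, 421, 425, 388, 318, 259, 246, 306, 375, 432, 434, 429, 440, 439, 435, 424, 362, 269, 246, 308, 405, 425, 435, 437, 440, 439, 437, 432, 437, 428, 424, 438]
160 [410, 403, 404, 409, 401, 384, 363, 346, 341, 381, 422, 437, 426, 437, 437, 429, 418, 365, 279, 250, 274, 353, 414, 434, 418, 430, 419, 430, 423, 415, 422, 408, 417, 414]
162 [296, 296, 302, 313, 322, 325, 329, 343, 331, 341, 350, 351, 351, 346, 340, 349, 322, 270, 226, 228, 270, 287, 287, 285, 273, 275, 277, 269, 273, 263, 254, 258, 250, 242]
164 [198, 198, 194, 211, 196, 196, 197, 207, 196, 196, 203, 194, 206, 203, 205, 195, 193, 189, 192, 208, 189, 204, 205, 214, 195, 195, 190, 206, 210, 191, 204, 199, 209, 204]
166 [187, 191, 199, 184, 205, 189, 205, 192, 211, 191, 202, 200, 205, 207, 195, 199, 192, 200, 203, 198, 189, 232, 400, 511, 442, 289, 200, 196, 202, 196, 217, 190, 207, 205]
168 [200,
[... 1740 characters left out ...]

188 [529, 591, 605, 603, 602, 605, 605, 606, 615, 592, 531, 432, 355, 329, 337, 356, 364, 352, 358, 357, 352, 329, 362, 450, 585, 656, 676, 673, 675, 674, 675, 676, 677, 678]
190 [484, 570, 597, 610, 605, 601, 606, 608, 611, 597, 533, 434, 378, 369, 386, 383, 366, 361, 360, 351, 316, 330, 454, 585, 658, 675, 674, 672, 672, 673, 676, 674, 676, 679]
192 [432, 561, 604, 607, 603, 607, 608, 609, 616, 613, 584, 481, 406, 392, 409, 396, 367, 324, 302, 353, 474, 575, 627, 662, 678, 674, 674, 672, 672, 677, 674, 677, 677, 677]
194 [389, 505, 584, 607, 606, 611, 609, 612, 612, 597, 531, 447, 422, 420, 414, 400, 355, 309, 383, 542, 651, 682, 683, 680, 672, 673, 672, 674, 674, 673, 678, 677, 680, 683]
```

Request:
{"name": "carry_out", "arguments": {"targets": [210,-0.5,-1,-30,0,210,0,0,-20,0,210,0,0,-7,0,210,0,0,-3,0,210,0,0,0,0]}}

```text
t: 36.8
eef_pos: [0.6102, 0.1164, 0.1155]
tool_rot: [0.0, 0.723, 0.691, 0.0]
contact_force: [0.2, 0.2, 0.1]
gripper_width: 0.281
grasp_force: 25.9
```

Request:
{"name": "carry_out", "arguments": {"targets": [210,0,0,-4,0,210,0,0,-4,0,210,0,0,0,0]}}

```text
t: 37.1
eef_pos: [0.6099, 0.1155, 0.1066]
tool_rot: [-0.0, 0.723, 0.691, -0.0]
contact_force: [-0.3, -0.5, -0.7]
gripper_width: 0.279
grasp_force: 25.9
```

```bash
python3 - <<'E'
from h import *
o=bot.get_obs();print(o['eef_pos'],o['contact_force'].round(1),o['torque'].round(2))
E
```

```text
[0.60985204 0.11547916 0.10664325] [-0.3 -0.5 -0.7] [ 0.01 -0.03  0.04]
```

Lips are about 6 mm below the card top with no contact. I'll continue down.

Request:
{"name": "carry_out", "arguments": {"targets": [210,0,0,-6,0,210,0,0,-5,0,210,0,0,-2,0,210,0,0,0,0]}}

```text
t: 37.5
eef_pos: [0.6097, 0.1155, 0.0932]
tool_rot: [-0.0, 0.723, 0.691, -0.0]
contact_force: [0.6, 0.3, -0.2]
gripper_width: 0.285
grasp_force: 25.9
```

Request:
{"name": "carry_out", "arguments": {"targets": [170,0,0,0,0,150,0,0,0,0,130,0,0,0,0,110,0,0,0,0,80,0,0,0,0,0,0,0,0,0,0,0,0,0,0,0,0,0,0,0,0,0,0,15,0,0,0,0,35,0,0,0,0,35,0,0,-5,-40,10,0,0,-5,-40,10,0,0,-5,-40,0,0,0,-5,-40,0,0,0,-5,-40,0,0,0,-5,-40,0,0,0,0,0,0,0]}}

```text
t: 39.3
eef_pos: [0.5788, -0.1324, 0.1997]
tool_rot: [0.001, 0.727, 0.687, -0.001]
contact_force: [-0.7, -0.1, 0.5]
gripper_width: 1.001
grasp_force: 0.0
```

```bash
python3 - <<'E'
from h import *
o=bot.get_obs();print(o['eef_pos'],o['q'].round(2))
d=snap('top','t_end.png');s=snap('side','s_end.png')
# dial line profile
c=np.array([.4505,-.004,.032]); g=d['frame'].astype(np.float32).mean(2)
P=[]
for a in range(-20,20):
    t=np.radians(a); P.append((a,int(np.mean([cv2.getRectSubPix(g,(1,1),tuple(map(float,proj(d,c+[r*np.cos(t),r*np.sin(t),0]))))[0,0] for r in np.linspace(.03,.0415,8)]))))
print(P)
f=s['frame'].astype(int).sum(2)
for v in range(162,208,2): print(v,f[v,272:310].tolist())
# card-like outlines, top view
for v in range(158,178): print(v,d['frame'].astype(int).sum(2)[v,310:390:2].tolist())
E
```

```text
[ 0.5788034  -0.13244732  0.19974878] [ 0.41  0.4  -0.38  1.77  0.18  1.   -0.09]
[(-20, 114), (-19, 114), (-18, 115), (-17, 116), (-16, 116), (-15, 116), (-14, 116), (-13, 116), (-12, 115), (-11, 112), (-10, 105), (-9, 98), (-8, 90), (-7, 84), (-6, 81), (-5, 78), (-4, 79), (-3, 88), (-2, 97), (-1, 106), (0, 108), (1, 106), (2, 104), (3, 103), (4, 102), (5, 100), (6, 99), (7, 99), (8, 99), (9, 100), (10, 100), (11, 103), (12, 106), (13, 110), (14, 113), (15, 116), (16, 118), (17, 119), (18, 120), (19, 120)]
162 [268, 272, 283, 272, 301, 291, 297, 299, 318, 308, 316, 327, 328, 334, 353, 388, 427, 422, 377, 348, 347, 341, 341, 338, 326, 307, 319, 291, 275, 282, 285, 280, 281, 270, 269, 259, 256, 260]
164 [209, 224, 207, 210, 206, 203, 211, 198, 184, 193, 198, 195, 192, 224, 356, 498, 541, 497, 370, 222, 188, 193, 212, 191, 198, 198, 190, 221, 332, 421, 414, 318, 225, 197, 188, 200, 213, 191]
166 [222, 202, 214, 195, 207, 199, 191, 198, 195, 192, 194, 190, 200, 248, 366, 445, 450, 371, 254, 215, 203, 201, 202, 183, 196, 205, 225, 354, 501, 557, 517, 389, 246, 198, 193, 209, 211, 185]
16
[... 7295 characters left out ...]
 757, 760, 762, 564, 519, 355, 343, 330, 311, 762, 754, 754, 757, 757, 757, 757, 757]
175 [765, 759, 515, 329, 362, 352, 551, 759, 754, 750, 751, 752, 721, 754, 754, 754, 754, 754, 754, 754, 756, 756, 756, 756, 760, 765, 342, 346, 353, 520, 756, 753, 759, 754, 754, 758, 757, 757, 757, 757]
176 [765, 486, 335, 338, 358, 341, 756, 753, 750, 750, 751, 752, 733, 754, 753, 753, 753, 753, 753, 754, 754, 754, 756, 757, 765, 511, 355, 356, 345, 759, 760, 759, 754, 754, 754, 758, 757, 757, 757, 757]
177 [765, 294, 327, 327, 354, 329, 762, 750, 750, 751, 751, 753, 739, 756, 754, 754, 754, 754, 753, 753, 753, 753, 756, 759, 548, 319, 359, 354, 329, 764, 754, 754, 754, 754, 754, 758, 758, 757, 757, 757]
```

```bash
python3 -c "
from station import bot; print(bot.hand_in())"
```

```text
the job is handed in; nothing more can be done
None
```

I placed both stone cards on the easel (bays 1 and 2), fixed each with a steel clip, set the light controller and handed in at about 39 s; no verdict came back, and my last checks were numeric because the picture allowance was used up.

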